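# Pack the last passed flange and close the transit case

## Task

Put the plain bright steel flange from the green inspection mat, flat and right way up, into the one empty pocket of the black case; leave the red-hubbed reject and everything else where it is. Then bring the clear lid fully down without slamming it, and only after that swing the red clamp over fully down onto the lid's lip.

Things in the scene. Friction and masses are not known exactly. Their poses are not given: they have to be found in the camera images.
- case: Black case fixed on the bench, 140 x 140 mm, walls and dividers 4 mm, rim 20 mm high, 2 x 2 pockets 64 mm square (centres x, y = +-34 mm), floors 4 mm above the bench. Origin: centre of underside, z up. Lid hinge along case x at y = +74, z = 20 mm. Clamp pivot along case x at x = 0, y = -100, z = 58 mm, on a ledge between steel cheeks 33 mm apart over all and 62 mm high.
- lid (a joint): Clear blue-edged lid, a cover 140 x 140 mm, 30 mm deep, its panel's top 30 mm off the hinge line. 0 = fully shut, reaching to case -y, top 50 mm above the bench; grows as it opens: 1.57 upright, more = leaning out beyond the hinge (+y). Stiff hinge, stays where left; 2 to 4 N at its lip moves it.
- lid_edge (a point): Middle of the outer edge of the blue lip on the lid's free side (lip 140 mm long, 5 mm thick, overhanging 12 mm); 158 mm from the hinge along the lid, 27.5 mm off its rim plane.
- clamp (a joint): Red clamp arm, a bar 18 mm wide, 10 mm thick, reaching 78 mm from its pivot. 0 = fully down, level, reaching to case +y over the lid's lip, its middle 58 mm above the bench; grows as it lifts: 1.57 upright, more = leaning away from the case (-y). Stiff, stays where left; about 2 N at its tip moves it.
- clamp_tip (a point): Middle of the free end of the clamp arm, 78 mm from its pivot.
- vacant: The one empty pocket: centre of its floor. Pocket x and y follow the case. No solid thing.
- flange: The passed flange to pack, all plain bright steel, 0.2 kg: round foot 52 mm diameter 8 mm thick, on it a hub 32 mm diameter up to 38 mm total height. Starts upright on the mat, at either end of it. Origin: centre of its underside; z up.
- reject: The rejected flange: same shape and size, but its hub is painted red. On the mat's other end; stays there. Origin: centre of its underside.
- seated1: An identical plain bright flange already standing in its pocket of the case (same sizes as flange). Origin: centre of its underside.
- seated2: An identical plain bright flange already standing in its pocket of the case (same sizes as flange). Origin: centre of its underside.
- seated3: An identical plain bright flange already standing in its pocket of the case (same sizes as flange). Origin: centre of its underside.
- mat: Green inspection mat fixed on the bench, 260 x 130 x 3 mm. Origin: centre of its underside.
- caliper: Steel caliper lying on the bench, 190 mm long, 12 mm high; bystander. Origin: under the middle of its beam.
- jar: White jar with orange cap, 56 mm diameter, 75 mm high; bystander. Origin: centre of its underside.

How it is judged:
By the outcome, as a careful person would: the job done as asked, in the order asked, and still so for the second after the job is handed in, with the robot touching nothing.
It also fails if it takes over 64 s, if anything falls off the work surface, if the arm or the gripper's body presses on something with over 40 N, if the wrist force passes 120 N, or if a joint passes its speed limit or range.

## Robot

A 6-joint arm with a two-finger parallel gripper is mounted at the origin on the work surface. World frame = base frame: x ahead of the robot, y to its left, z up, the work surface at z = 0. Lengths are in m, angles in rad, forces in N, time in s.
With the tool pointing down it reaches from about 0.325 to 0.875 m from the base axis. Payload 4.4 kg.
Tool frame: the origin (TCP) lies at the very end of the fingers, on their centre line; the grasp point (between the pads) lies env.pinch_z behind it (env.pinch_z is the distance from the TCP to the grasp point, in m); z points along the fingers, y is the line along which they close (so a half turn about z gives the same grasp; the last joint's range is limited). The gripper opens to 85 mm and grips with 20 to 120 N. Pads are 22 mm wide; open, the fingers measure 114 mm over their backs; the gripper's body (76 mm by 85 mm) begins 54 mm behind the grasp point. The pads swing forward as they close: fully open they stand 13 mm farther back than shut.
Start: joints at [-1.284, 0.207, 1.542, -0, 1.393, -0.15], TCP at [0.243, -0.521, 0.231] pointing down, gripper open.
Joint ranges: [-2.73, 2.73], [-0.86, 2.22], [0.23, 2.46], [-1.11, 4.25], [0.08, 2.63], [-2.82, 2.82]. Speed limits (rad/s): [2.79, 2.79, 3.14, 3.14, 3.14, 3.14].

## Interface

Orientations are given as a unit quaternion [x, y, z, w].
In Python, from cell import env, viewer, order gives the robot as it stands.
- The arm moves only by the tool arm_command, never from a script. Its argument "steps" is a list of rows, each a list of 7 numbers: the shift along the world's x, y, z in m, then the turn, a rotation vector about the world's x, y, z in degrees, then the closure, from 0 (fully open) to 1 (shut). A call has 1 to 10 rows; each row shifts and turns the commanded pose from where the row before left it; what a row does not reach is not made up. A row lasts 1/8 s, in which the tool goes at most 62.5 mm and 10.7 degrees, less where a joint would pass 70% of its speed; a pose out of reach is approached as far as the arm can. A call with a gripper value outside its range is refused whole. The fingers move at their own pace and stop on an object; "squeeze" is the grip in N (left out, the last holds). Time passes only in rows, so rows that do not move let the fingers close. It gives the time, the measured TCP pose, the force, the opening and the grip force at its end, in the units of the state.
- env.get_obs(): the state, without advancing time (a new reading comes with each control period).
- viewer.read_camera(name): name is "scene" or "top" or "wrist"; returns a dict with "img" (480x640x3 uint8, red, green, blue), "camera_matrix" (3x3 intrinsics, pixels), "dist" ([k1, k2, p1, p2, k3] as OpenCV has them; the pictures are not rectified), "R" (3x3) and "t" (3): a world point X has camera coordinates R X + t. Camera axes: x right, y down, z forward; pixel columns grow to the right and rows downward; lengths in m; the calibration is good to about 2 mm. A picture is of the moment at which its call begins. There is no depth.
- order.hand_in(): hands the job in; it is judged then, once.
The state is a dict: "t": time; "joint_pos": joint angles; "joint_velocities": joint speeds; "joint_torque": joint torques, N m; "tcp_pos": TCP position; "orientation": TCP orientation; "ft_force": force on the tool from outside, world axes, zero at the start; "wrist_torque": the same for the moment, N m; "gripper_width": opening from 0.0 (shut) to 1.0 (fully open); "grip_force": force on a finger pad.
Only numpy, scipy, OpenCV 4.12 (cv2) and the standard library are available. Lean on these libraries where they do the work, as an engineer would, in place of code of your own. Each camera call takes 0.05 s, during which the arm holds its last target. There are 200 camera calls.

## Working session

There is one attempt and no reset: what is moved stays moved. The work goes in short steps, Python scripts to look and compute and a tool call to move; the robot and the scene stay as the last step left them, time stands still between calls to the robot, and variables do not carry over. Pictures are saved under pics/ and viewed, at most 10 in all, crops included, and the job is handed in when it is done.

Besides the shell and the picture viewer there is one more tool, called after "Emit:" as name(argument=value, ...), one argument or row to a line, values as JSON. arm_command: Moves the arm, as the interface text tells. Its arguments: {"type":"object","properties":{"steps":{"type":"array"},"squeeze":{"type":"number"}},"required":["steps"]}

```bash
mkdir -p pics; ls; python3 - <<'E'
from cell import env,viewer
import cv2,numpy as np
print(env.get_obs(),env.pinch_z)
a=[]
for n in("scene","top"):
    c=viewer.read_camera(n);cv2.imwrite(f"pics/{n}0.png",c["img"][:,:,::-1]);np.savez(f"pics/{n}0.npz",**c)
    print(n,c["camera_matrix"],c["dist"],-c["R"].T@c["t"])
E
```

```text
pics
{'t': 0.0, 'joint_pos': array([-1.28445872e+00,  2.07432647e-01,  1.54295447e+00,  1.26085297e-05,
        1.39347394e+00, -1.50476754e-01]), 'joint_velocities': array([-0.00097726,  0.00081018, -0.00057115,  0.0014611 ,  0.00110264,
       -0.00069048]), 'joint_torque': array([-6.17325641e-04, -3.83038259e+01, -2.91596961e+01, -2.34819781e-04,
        1.05977352e-02, -1.41018342e-05]), 'tcp_pos': array([ 0.24304868, -0.52028228,  0.23011832]), 'orientation': array([ 9.76243427e-01,  2.16673685e-01, -7.07978971e-05, -1.13200946e-03]), 'ft_force': array([ 1.01402094, -0.49546573,  0.22652952]), 'wrist_torque': array([0.05392925, 0.09001788, 0.02186437]), 'grip_force': 0.0, 'gripper_width': 1.0000011880940192} 0.0187
scene [[531.04266673   0.         323.47999944]
 [  0.         531.04266673 228.3157701 ]
 [  0.           0.           1.        ]] [-0.03605647  0.          0.          0.          0.        ] [ 1.24440418 -0.2335904   0.49794506]
top [[457.74554743   0.         326.59568371]
 [  0.         457.74554743 242.28001254]
 [  0.           0.           1.        ]] [0.00984341 0.         0.         0.         0.        ] [ 0.43127641 -0.07229138  0.8035732 ]
```

View pics/scene0.png

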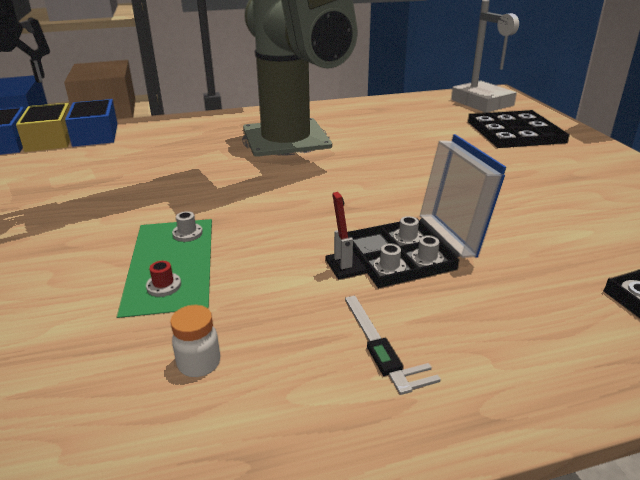

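View pics/top0.png

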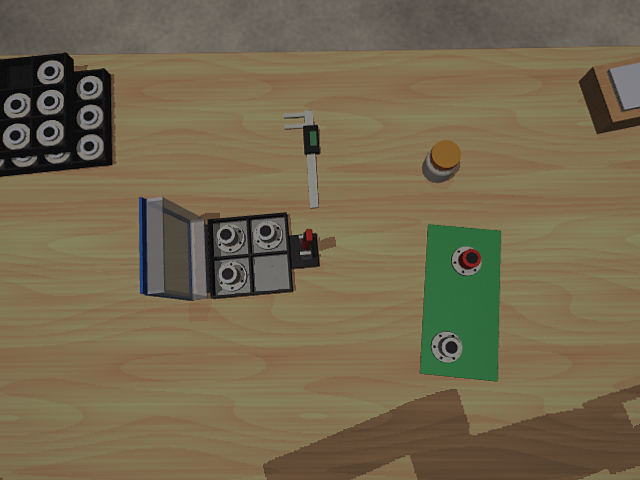

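The scene view shows the plain flange at the mat's near end (186,225) and the red-hubbed one at (162,278). The lid is open past upright and the clamp is upright. In the top view the vacant pocket is at about (270,272), the flange at (447,347), and the lid's blue edge is at x≈143.

```bash
cat > h.py <<'E'
import numpy as np,cv2
def ray(c,uv):
    p=cv2.undistortPoints(np.array([[uv]],float),c["camera_matrix"],c["dist"])[0,0]
    R=c["R"];return -R.T@c["t"], R.T@np.array([*p,1.])
def plane(c,uv,z):
    o,d=ray(c,uv);return o+d*(z-o[2])/d[2]
def proj(c,X):
    return cv2.projectPoints(np.array(X,float).reshape(-1,3),cv2.Rodrigues(c["R"])[0],c["t"],c["camera_matrix"],c["dist"])[0][:,0]
def tri(ca,ua,cb,ub):
    (o,d),(p,e)=ray(ca,ua),ray(cb,ub)
    s=np.linalg.lstsq(np.c_[d,-e],p-o,rcond=None)[0]
    a,b=o+s[0]*d,p+s[1]*e
    return (a+b)/2,np.linalg.norm(a-b)
E
python3 - <<'E'
from h import *
T=dict(np.load("pics/top0.npz"));S=dict(np.load("pics/scene0.npz"))
im=T["img"];hsv=cv2.cvtColor(im,cv2.COLOR_RGB2HSV)
# flange: non-green blobs within mat hull
g=cv2.inRange(hsv,(50,90,40),(80,255,255));g[:, :400]=0;g[:200]=0
cs=max(cv2.findContours(g,cv2.RETR_EXTERNAL,2)[0],key=cv2.contourArea)
m=np.zeros_like(g);cv2.drawContours(m,[cv2.convexHull(cs)],-1,255,-1)
print("mat",[plane(T,p,.003).round(4) for p in cv2.boxPoints(cv2.minAreaRect(cs))])
b=cv2.inRange(hsv,(0,0,110),(180,60,255))&m
for c in cv2.findContours(b,cv2.RETR_EXTERNAL,2)[0]:
    if cv2.contourArea(c)>100:
        e=cv2.fitEllipse(cv2.convexHull(c));print("foot",e,plane(T,e[0],.011))
# hub tops (bore?) dark circles
k=cv2.resize(im[185:310,130:350],None,fx=3.6,fy=3.6,interpolation=cv2.INTER_CUBIC)
k2=cv2.resize(im[320:375,420:475],None,fx=3.6,fy=3.6,interpolation=cv2.INTER_CUBIC)
k[-198:,-198:]=k2;cv2.imwrite("pics/c1.png",k[:,:,::-1])
# case: dark mask
d=cv2.inRange(hsv,(0,0,0),(180,255,60));d[:,:200]=0;d[:205]=0;d[305:]=0;d[:,293:]=0
c=max(cv2.findContours(d,cv2.RETR_EXTERNAL,2)[0],key=cv2.contourArea)
r=cv2.minAreaRect(c);print("case",r,[plane(T,p,.02).round(4) for p in cv2.boxPoints(r)])
k=cv2.resize(S["img"][125:290,320:515],None,fx=3.6,fy=3.6,interpolation=cv2.INTER_CUBIC);cv2.imwrite("pics/c2.png",k[:,:,::-1])
E
```

```text
mat [array([ 0.3605, -0.2157,  0.003 ]), array([ 0.623 , -0.2428,  0.003 ]), array([ 0.6138, -0.38  ,  0.003 ]), array([ 0.3533, -0.3445,  0.003 ])]
foot ((446.60980224609375, 346.6587219238281), (29.78036117553711, 31.480043411254883), 136.70394897460938) [ 0.40885088 -0.26208683  0.011     ]
foot ((466.334716796875, 260.5253601074219), (27.98429298400879, 30.030845642089844), 133.32745361328125) [ 0.55495681 -0.30466574  0.011     ]
case ((248.60354614257812, 255.32174682617188), (79.88314056396484, 89.74610137939453), 85.15599822998047) [array([0.631 , 0.1614, 0.02  ]), array([0.6434, 0.0031, 0.02  ]), array([ 0.5025, -0.0099,  0.02  ]), array([0.4907, 0.143 , 0.02  ])]
```

View pics/c1.png

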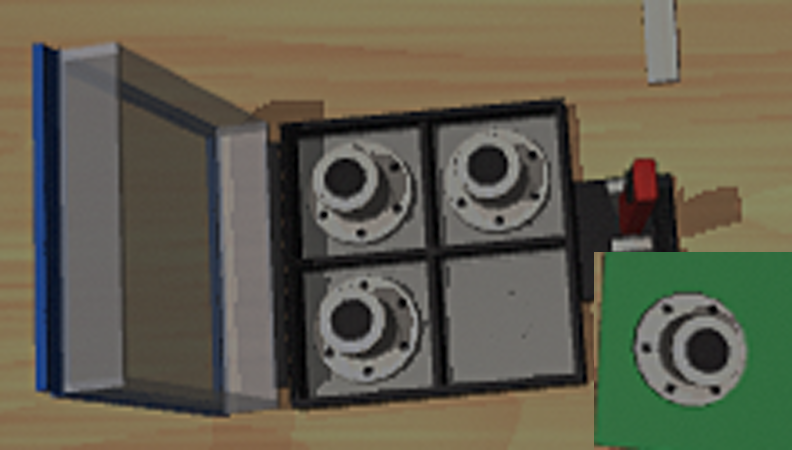

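View pics/c2.png

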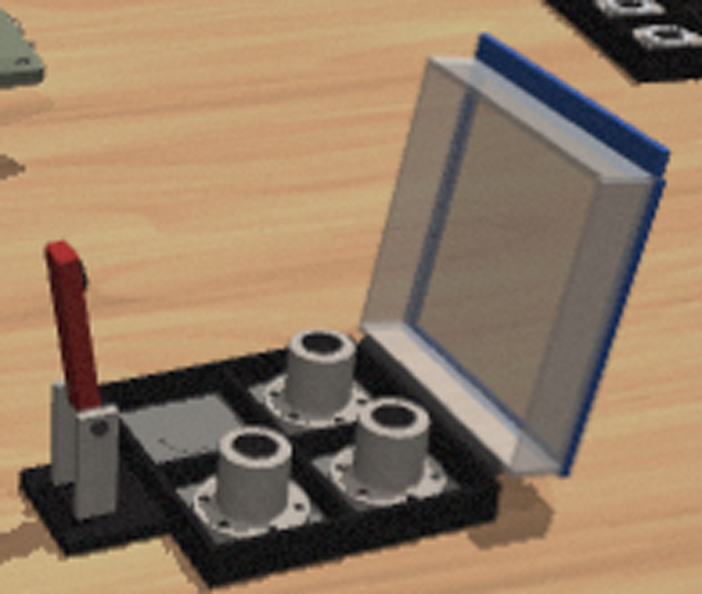

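The crops give the case's rim corners, the divider cross at about (438,250), the lip ends and the clamp tip. I'll turn these into poses.

```bash
python3 - <<'E'
from h import *
T=dict(np.load("pics/top0.npz"));S=dict(np.load("pics/scene0.npz"))
t=lambda x,y:((x+.5)/3.6-.5+130,(y+.5)/3.6-.5+185)
s=lambda x,y:((x+.5)/3.6-.5+320,(y+.5)/3.6-.5+125)
loc=np.array([[70,70],[70,-70],[-70,70],[-70,-70],[0,0],[2,-2],[-2,-2],[2,2]])/1e3
# world: up in img=+x, left=+y ; rim
L=[(70,70,283,125),(70,-70,563,98),(-70,70,297,408),(-70,-70,584,383),(0,0,438,250),(-2,-2,444,258),(-2,-66,566,247),(-66,-2,447,388),(-66,-66,574,375)]
A=np.array([l[:2] for l in L])/1e3;B=np.array([plane(T,t(*l[2:]),.02)[:2] for l in L])
a0,b0=A.mean(0),B.mean(0);U,_,V=np.linalg.svd((A-a0).T@(B-b0));R=(U@V).T
c=b0-R@a0;yaw=np.arctan2(R[1,0],R[0,0]);print("case",c,np.degrees(yaw));print("res mm",((A@R.T+c-B)*1e3).round(1).tolist())
print("vacant",c+R@[-.034,-.034])
for q in((346,178),(488,165),(352,320)): print("seated",(R.T@(plane(T,t(*q),.042)[:2]-c)).round(4))
# flange hub top: crop2 placed at (594,252), src offset 420,320
p=((708-594+.5)/3.6-.5+420,(350-252+.5)/3.6-.5+320);print("flange hub",plane(T,p,.041))
def loc3(X): return np.r_[R.T@(X[:2]-c),X[2]]
for n,a,b in(("lipA",(480,35),(40,44)),("lipB",(668,152),(40,392)),("clamp",(62,246),(645,163))):
    X,e=tri(S,s(*b[:0] or a),T,t(*b));print(n,X.round(4),loc3(X).round(4),e)
np.savez("case.npz",R=R,c=c,yaw=yaw)
E
```

```text
case [0.5669334  0.07206084] 4.731256315483844
res mm [[0.1, -0.1], [-0.8, -2.0], [-0.9, 1.3], [-0.2, -1.9], [-0.9, 2.4], [1.2, 3.2], [1.6, -1.6], [0.1, 1.0], [-0.3, -2.4]]
vacant [0.53585364 0.0353723 ]
seated [0.0351 0.0355]
seated [ 0.0353 -0.0321]
seated [-0.0329  0.0358]
flange hub [ 0.40935059 -0.26243748  0.041     ]
lipA [0.5993 0.1551 0.2276] [0.0391 0.0801 0.2276] 0.047233573865660856
lipB [0.5077 0.2563 0.1027] [-0.0438  0.1885  0.1027] 0.06687737400576427
clamp [ 0.5827 -0.0366  0.1404] [ 0.0067 -0.1096  0.1404] 0.000470008133399831
```

Emit:
arm_command(
  steps=[
    [0.02,0.032,-0.01,0,0,-2.5,0],
    [0.02,0.032,-0.01,0,0,-2.5,0],
    [0.021,0.032,-0.012,0,0,-2.5,0],
    [0.021,0.032,-0.016,0,0,-2.5,0],
    [0.021,0.032,-0.016,0,0,-2.5,0],
    [0.021,0.032,-0.016,0,0,-2.5,0],
    [0.021,0.033,-0.02,0,0,-2.5,0],
    [0.021,0.033,-0.02,0,0,-2.8,0],
    [0,0,0,0,0,0,0],
  ],
  squeeze=40,
)

```text
t: 1.23
tcp_pos: [0.4084, -0.2594, 0.1089]
orientation: [0.999, 0.043, -0.002, -0.002]
ft_force: [-0.1, -0.2, 0.9]
gripper_width: 0.998
grip_force: 0.0
```

```bash
python3 - <<'E'
from h import *
from cell import env,viewer
T=dict(np.load("pics/top0.npz"));S=dict(np.load("pics/scene0.npz"));k=np.load("case.npz");R,c=k["R"],k["c"]
t=lambda x,y:((x+.5)/3.6-.5+130,(y+.5)/3.6-.5+185)
s=lambda x,y:((x+.5)/3.6-.5+320,(y+.5)/3.6-.5+125)
for a,b in(((480,35),(40,392)),((668,152),(40,44))):
    X,e=tri(S,s(*a),T,t(*b));q=np.r_[R.T@(X[:2]-c),X[2]];print(X.round(4),q.round(4),e,np.degrees(np.arctan2(q[2]-.02,-(q[1]-.074))-np.arctan2(.0275,.158)))
w=viewer.read_camera("wrist");np.savez("pics/w1.npz",**w);cv2.imwrite("pics/w1.png",w["img"][:,:,::-1])
print(env.get_obs()["tcp_pos"],proj(w,[.4091,-.2622,.041]))
E
```

```text
[0.4875 0.1943 0.1714] [-0.0691  0.1284  0.1714] 0.0006152052871885684 99.8907024297682
[0.6274 0.2061 0.1714] [0.0713 0.1286 0.1714] 0.003471593140473895 99.94615987887862
[ 0.40874225 -0.26149745  0.11011915] [[326.69482521 250.27844111]]
```

View pics/w1.png

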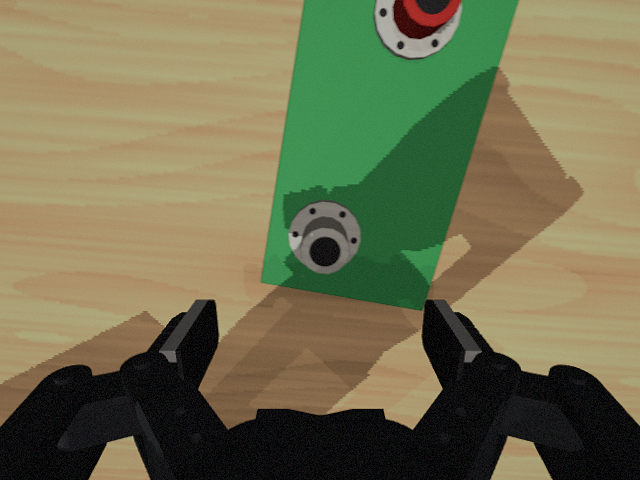

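The hub's bore is at (325,251), within 2 px of the prediction (326.7,250.3), so the flange position is good. I'll descend and grip.

Emit:
arm_command(
  steps=[
    [0.0005,-0.0005,-0.03,0,0,0,0],
    [0,0,-0.03,0,0,0,0],
    [0,0,-0.02,0,0,0,0],
    [0,0,-0.012,0,0,0,0],
    [0,0,0,0,0,0,1],
    [0,0,0,0,0,0,1],
    [0,0,0,0,0,0,1],
    [0,0,0,0,0,0,1],
    [0,0,0,0,0,0,1],
    [0,0,0,0,0,0,1],
  ],
  squeeze=40,
)

```text
t: 2.52
tcp_pos: [0.4105, -0.2642, 0.0205]
orientation: [0.999, 0.041, 0.001, 0.001]
ft_force: [-1.8, 0.8, 5.5]
gripper_width: 0.357
grip_force: 39.9
```

Emit:
arm_command(
  steps=[
    [0,0,0.02,0,0,0,1],
    [0,0,0.04,0,0,0,1],
    [0,0.01,0.05,0,0,0,1],
    [0,0.04,0.05,0,0,0,1],
    [0.006,0.05,0.04,0,0,0,1],
    [0.02,0.05,0,0,0,0,1],
    [0.03,0.05,0,0,0,0,1],
    [0.03,0.05,0,0,0,0,1],
    [0.03,0.04,0,0,0,0,1],
    [0.011,0.0085,0,0,0,0,1],
  ],
)

```text
t: 3.78
tcp_pos: [0.5371, 0.0353, 0.2163]
orientation: [0.999, 0.043, -0.0, -0.0]
ft_force: [-0.2, -0.3, -1.7]
gripper_width: 0.357
grip_force: 40.5
```

Emit:
arm_command(
  steps=[
    [0,0,-0.04,0,0,0,1],
    [0,0,-0.04,0,0,0,1],
    [0,0,-0.03,0,0,0,1],
    [0,0,-0.015,0,0,0,1],
    [0,0,0,0,0,0,1],
  ],
)

```text
t: 4.4
tcp_pos: [0.5355, 0.0322, 0.0909]
orientation: [0.999, 0.041, -0.001, -0.0]
ft_force: [-0.7, 0.1, -1.6]
gripper_width: 0.353
grip_force: 40.5
```

```bash
python3 - <<'E'
from h import *
from cell import env,viewer
k=np.load("case.npz");R,c=k["R"],k["c"]
w=viewer.read_camera("wrist");np.savez("pics/w2.npz",**w)
t=viewer.read_camera("top");np.savez("pics/t2.npz",**t)
a=cv2.resize(w["img"],(480,360));b=cv2.resize(t["img"][190:310,200:306],(318,360))
cv2.imwrite("pics/w2.png",np.hstack([a,b])[:,:,::-1])
print(env.get_obs()["tcp_pos"],env.get_obs()["orientation"])
for q in((0,0),(-.07,-.07),(-.07,.07),(.034,-.034),(0,-.07)):
    X=np.r_[c+R@q,.02];print(q,proj(w,X)*.75)
E
```

```text
[0.53760951 0.03222544 0.09315409] [9.99156212e-01 4.10563004e-02 1.09565091e-03 2.09242491e-04]
(0, 0) [[196.06539414 147.24345022]]
(-0.07, -0.07) [[277.95529674 224.22601536]]
(-0.07, 0.07) [[122.46351951 224.15155442]]
(0.034, -0.034) [[237.44272126 104.1663983 ]]
(0, -0.07) [[281.58762526 147.18563891]]
```

View pics/w2.png

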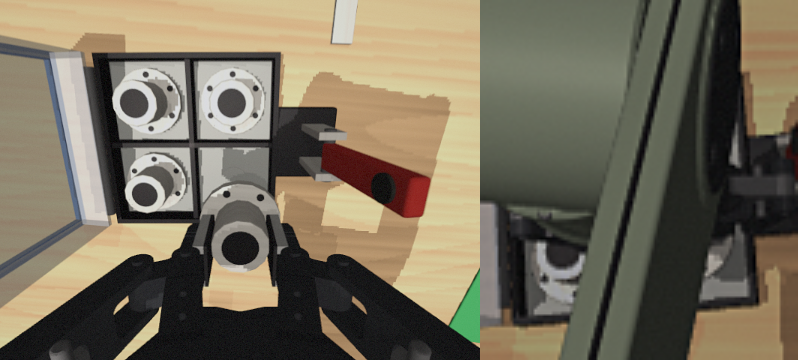

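The divider cross shows at (194,145) in the half, against a predicted (196,147), so the case is about 1.8 mm further in +x and +y. The bore in hand is at (240,247).

```bash
python3 - <<'E'
from h import *
from cell import env
w=dict(np.load("pics/w2.npz"));k=np.load("case.npz");R=k["R"]
print("flange xy",plane(w,(240/.75,247/.75),.1125))
g=cv2.cvtColor(w["img"],cv2.COLOR_RGB2GRAY)
X=plane(w,(194/.75,145/.75),.02);print("case c",X)
ps=[plane(w,np.array(p)/.75,.02)[:2] for p in((120,222),(93,54),(279,53),(279,147))]
for p,q in zip(ps,((-.07,.07),(.07,.07),(.07,-.07),(0,-.07))):print(p-R@q)
print([env.get_obs()["tcp_pos"].round(4) for _ in range(3)])
E
```

```text
flange xy [0.53491184 0.03327291 0.1125    ]
case c [0.56865206 0.07380373 0.02      ]
[0.56891024 0.07416587]
[0.56709024 0.07547216]
[0.56712802 0.07719884]
[0.56691163 0.07419144]
[array([0.5376, 0.0322, 0.0932]), array([0.5376, 0.0322, 0.0932]), array([0.5376, 0.0322, 0.0932])]
```

Emit:
arm_command(
  steps=[
    [0.002,0.0045,-0.02,0,0,0,1],
    [0,0,-0.02,0,0,0,1],
    [0,0,-0.015,0,0,0,1],
    [0,0,-0.01,0,0,0,1],
    [0,0,-0.005,0,0,0,1],
    [0,0,-0.002,0,0,0,1],
    [0,0,0,0,0,0,1],
  ],
)

```text
t: 5.38
tcp_pos: [0.5389, 0.037, 0.0215]
orientation: [0.999, 0.041, 0.0, 0.0]
ft_force: [-4.5, 0.2, 6.1]
gripper_width: 0.355
grip_force: 41.3
```

Emit:
arm_command(
  steps=[
    [0,0,0,0,0,0,0.55],
    [0,0,0,0,0,0,0.5],
    [0,0,0,0,0,0,0.5],
    [0,0,0.02,0,0,0,0.5],
    [0,0,0.03,0,0,0,0.5],
    [0,0,0.05,0,0,0,0.5],
    [0,0,0.05,0,0,0,0.7],
    [0,0,0,0,0,0,1],
  ],
)

```text
t: 6.38
tcp_pos: [0.5427, 0.0368, 0.1755]
orientation: [0.999, 0.041, 0.006, 0.001]
ft_force: [0.2, -0.8, -0.1]
gripper_width: 0.1
grip_force: 0.0
```

```bash
python3 - <<'E'
from h import *
from cell import env,viewer
w=viewer.read_camera("wrist");np.savez("pics/w3.npz",**w)
s=viewer.read_camera("scene")
a=cv2.resize(w["img"],(480,360));b=cv2.resize(s["img"][170:290,320:426],(318,360))
cv2.imwrite("pics/w3.png",np.hstack([a,b])[:,:,::-1]);print(env.get_obs()["tcp_pos"])
E
```

```text
[0.53881411 0.03709567 0.17044364]
```

View pics/w3.png

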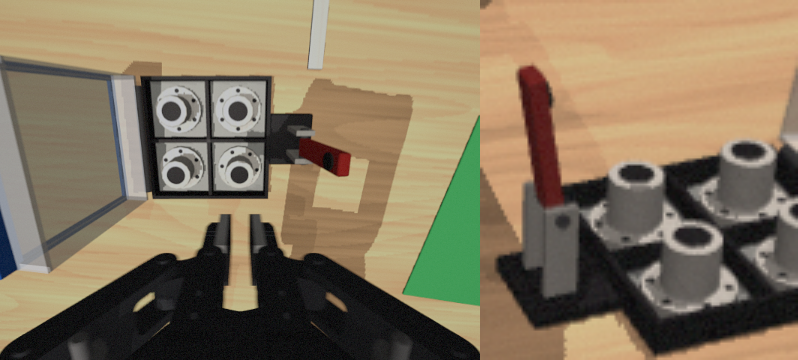

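The new flange stands upright in its pocket (hub at 240,175 in the left half), and the others are untouched. Next I'll turn the tool a quarter turn while crossing over to behind the lid.

Emit:
arm_command(
  steps=[
    [0,0,0.04,0,0,10,1],
    [0,0,0.03,0,0,10,1],
    [0.002,0.02,0,0,0,10,1],
    [0.002,0.03,0,0,0,10,1],
    [0.002,0.035,0,0,0,10,1],
    [0.003,0.035,0,0,0,10,1],
    [0.003,0.035,0,0,0,10,1],
    [0.003,0.032,0,0,0,10,1],
    [0,0.02,0,0,0,10,1],
    [0,0,0,0,0,0,1],
  ],
)

```text
t: 7.72
tcp_pos: [0.5522, 0.2449, 0.2372]
orientation: [0.677, 0.736, -0.002, -0.001]
ft_force: [-0.4, -0.8, 0.4]
gripper_width: -0.002
grip_force: 0.0
```

Emit:
arm_command(
  steps=[
    [0,0,-0.04,0,0,0,1],
    [0,0,-0.035,0,0,0,1],
    [0,0,-0.017,0,0,0,1],
    [0,-0.02,0,0,0,0,1],
    [0,-0.012,0,0,0,0,1],
    [0,-0.01,0,0,0,0,1],
    [0,-0.01,0,0,0,0,1],
    [0,0,0,0,0,0,1],
  ],
)

```text
t: 8.72
tcp_pos: [0.5539, 0.191, 0.1486]
orientation: [0.678, 0.735, -0.0, 0.001]
ft_force: [-0.1, 0.1, -0.2]
gripper_width: -0.004
grip_force: 0.0
```

Emit:
arm_command(
  steps=[
    [0.001,-0.011,-0.001,0,0,0,1],
    [0.001,-0.011,-0.001,0,0,0,1],
    [0.001,-0.012,-0.002,0,0,0,1],
    [0.001,-0.011,-0.002,0,0,0,1],
    [0.001,-0.011,-0.002,0,0,0,1],
    [0.001,-0.01,-0.001,0,0,0,1],
    [0.001,-0.01,-0.004,0,0,0,1],
    [0,-0.01,-0.005,0,0,0,1],
  ],
)

```text
t: 9.72
tcp_pos: [0.5611, 0.1052, 0.1299]
orientation: [0.677, 0.736, 0.0, 0.001]
ft_force: [-0.1, 1.4, 1.1]
gripper_width: 0.004
grip_force: 0.8
```

```bash
python3 - <<'E'
from h import *
from cell import env,viewer
s=viewer.read_camera("scene");o=env.get_obs();print(o["tcp_pos"],o["ft_force"])
cv2.imwrite("pics/s4.png",cv2.resize(s["img"][100:300,300:540],None,fx=2.5,fy=2.5)[:,:,::-1])
E
```

```text
[0.56051034 0.1040627  0.12898834] [-0.05609107 -0.63700085  0.45206369]
```

View pics/s4.png

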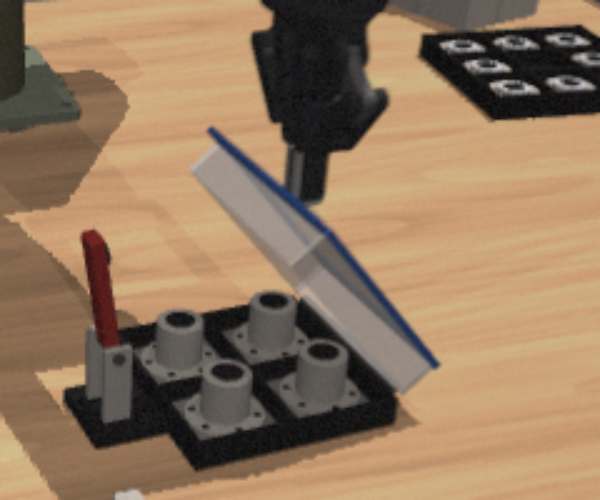

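The lid follows the finger and is at about 50°. I'll continue along the arc, slowing near the end.

Emit:
arm_command(
  steps=[
    [0.001,-0.01,-0.004,0,0,0,1],
    [0.001,-0.009,-0.006,0,0,0,1],
    [0.001,-0.008,-0.007,0,0,0,1],
    [0,-0.008,-0.007,0,0,0,1],
    [0.001,-0.007,-0.008,0,0,0,1],
    [0,-0.007,-0.009,0,0,0,1],
    [0.001,-0.005,-0.009,0,0,0,1],
    [0,-0.005,-0.009,0,0,0,1],
  ],
)

```text
t: 10.78
tcp_pos: [0.5657, 0.0468, 0.0703]
orientation: [0.677, 0.736, 0.0, 0.0]
ft_force: [-0.0, 0.9, 0.9]
gripper_width: 0.0
grip_force: 0.4
```

Emit:
arm_command(
  steps=[
    [0,-0.002,-0.005,0,0,0,1],
    [0,-0.002,-0.004,0,0,0,1],
    [0,-0.001,-0.003,0,0,0,1],
    [0,-0.001,-0.003,0,0,0,1],
    [0,-0.001,-0.002,0,0,0,1],
    [0,0,-0.002,0,0,0,1],
    [0,0,0,0,0,0,1],
  ],
)

```text
t: 11.65
tcp_pos: [0.5655, 0.0401, 0.0518]
orientation: [0.677, 0.736, -0.0, -0.0]
ft_force: [-0.6, 0.0, 0.4]
gripper_width: -0.001
grip_force: 0.0
```

Emit:
arm_command(
  steps=[
    [0,0,-0.001,0,0,0,1],
    [0,0,-0.001,0,0,0,1],
    [0,0,-0.001,0,0,0,1],
    [0,0,0,0,0,0,1],
  ],
)

```text
t: 12.15
tcp_pos: [0.5658, 0.04, 0.05]
orientation: [0.677, 0.736, -0.0, 0.0]
ft_force: [-2.8, -0.5, 7.1]
gripper_width: -0.002
grip_force: 3.3
```

Emit:
arm_command(
  steps=[
    [0,0,-0.001,0,0,0,1],
    [0,0,-0.001,0,0,0,1],
    [0,0,0,0,0,0,1],
  ],
)

```text
t: 12.52
tcp_pos: [0.5659, 0.04, 0.0499]
orientation: [0.677, 0.736, -0.0, 0.0]
ft_force: [-7.3, -0.2, 17.8]
gripper_width: -0.004
grip_force: 8.7
```

The lid holds a 17 N press at z = 0.050, so it is shut. Next I'll move over and behind the clamp.

Emit:
arm_command(
  steps=[
    [0,0,0.03,0,0,0,1],
    [0,0,0.05,0,0,0,1],
    [0,0,0.05,0,0,0,1],
    [0.003,-0.02,0.03,0,0,0,1],
    [0.004,-0.035,0,0,0,0,1],
    [0.004,-0.035,0,0,0,0,1],
    [0.003,-0.023,0,0,0,0,1],
    [0,0,-0.04,0,0,0,1],
    [0,0,-0.035,0,0,0,1],
    [0,0,-0.015,0,0,0,1],
  ],
)

```text
t: 13.78
tcp_pos: [0.5777, -0.0723, 0.1141]
orientation: [0.677, 0.736, -0.001, -0.002]
ft_force: [-0.4, -0.1, -0.3]
gripper_width: -0.001
grip_force: 0.0
```

```bash
python3 - <<'E'
from h import *
from cell import env,viewer
s=viewer.read_camera("scene");o=env.get_obs();print(o["tcp_pos"],o["ft_force"])
w=viewer.read_camera("wrist")
a=cv2.resize(s["img"][140:300,300:500],(450,360));b=cv2.resize(w["img"],(350,360))
cv2.imwrite("pics/s5.png",np.hstack([a,b])[:,:,::-1])
E
```

```text
[ 0.57723215 -0.07212496  0.11311754] [-1.27180306  0.57057041 -1.39752909]
```

View pics/s5.png

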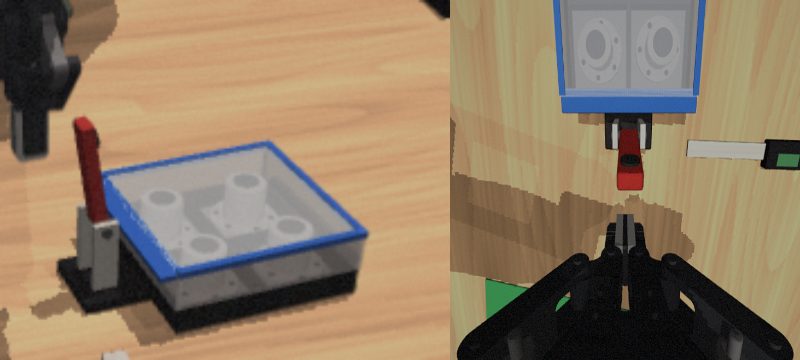

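The lid is shut with the lip level (crop 105–365, 145–275). The finger is behind the clamp and in line with it, so I'll push it over.

Emit:
arm_command(
  steps=[
    [-0.001,0.015,0,0,0,0,1],
    [-0.001,0.01,0,0,0,0,1],
    [0,0.006,0,0,0,0,1],
    [-0.001,0.007,0,0,0,0,1],
    [0,0.007,-0.001,0,0,0,1],
    [-0.001,0.007,-0.002,0,0,0,1],
    [0,0.007,-0.002,0,0,0,1],
    [-0.001,0.006,-0.003,0,0,0,1],
    [0,0.006,-0.004,0,0,0,1],
  ],
)

```text
t: 15.0
tcp_pos: [0.5743, -0.0014, 0.1046]
orientation: [0.677, 0.736, -0.0, -0.0]
ft_force: [-0.5, -0.2, 2.0]
gripper_width: -0.0
grip_force: 0.7
```

Emit:
arm_command(
  steps=[
    [-0.001,0.005,-0.005,0,0,0,1],
    [0,0.005,-0.006,0,0,0,1],
    [-0.001,0.004,-0.006,0,0,0,1],
    [0,0.003,-0.006,0,0,0,1],
    [0,0.002,-0.005,0,0,0,1],
    [0,0.002,-0.004,0,0,0,1],
    [0,0.001,-0.003,0,0,0,1],
    [0,0,-0.002,0,0,0,1],
    [0,0,0,0,0,0,1],
  ],
)

```text
t: 16.12
tcp_pos: [0.5724, 0.0202, 0.0677]
orientation: [0.677, 0.736, -0.0, -0.0]
ft_force: [-0.4, 0.8, -0.3]
gripper_width: 0.003
grip_force: 0.0
```

Emit:
arm_command(
  steps=[
    [0,0,-0.002,0,0,0,1],
    [0,0,-0.001,0,0,0,1],
    [0,0,-0.001,0,0,0,1],
    [0,0,-0.001,0,0,0,1],
    [0,0,-0.001,0,0,0,1],
    [0,0,0,0,0,0,1],
  ],
)

```text
t: 16.88
tcp_pos: [0.5728, 0.0202, 0.063]
orientation: [0.677, 0.736, 0.0, 0.0]
ft_force: [-2.3, 1.3, 6.7]
gripper_width: 0.002
grip_force: 3.3
```

Emit:
arm_command(
  steps=[
    [0,0,-0.001,0,0,0,1],
    [0,0,-0.001,0,0,0,1],
    [0,0,0,0,0,0,1],
  ],
)

```text
t: 17.25
tcp_pos: [0.5729, 0.0202, 0.0628]
orientation: [0.677, 0.736, 0.0, 0.0]
ft_force: [-5.9, 2.5, 16.3]
gripper_width: 0.003
grip_force: 8.3
```

It is solid at z = 0.063, which is the clamp's fully-down height. I'll retreat and check.

Emit:
arm_command(
  steps=[
    [0,0,0.03,0,0,0,1],
    [0,0,0.05,0,0,0,1],
    [0,0,0.05,0,0,0,1],
    [-0.04,0,0.03,0,0,0,1],
    [-0.04,-0.03,0,0,0,0,1],
    [-0.03,-0.04,0,0,0,0,1],
    [0,-0.04,0,0,0,0,1],
    [0,0,0,0,0,0,1],
  ],
)

```text
t: 18.25
tcp_pos: [0.4622, -0.0922, 0.22]
orientation: [0.679, 0.734, -0.0, 0.0]
ft_force: [0.7, 0.9, -0.2]
gripper_width: -0.003
grip_force: 0.0
```

```bash
python3 - <<'E'
from h import *
from cell import env,viewer
s=viewer.read_camera("scene")
cv2.imwrite("pics/s6.png",np.hstack([cv2.resize(s["img"][180:300,310:450],(420,360)),cv2.resize(s["img"][150:400,100:360],(374,360))])[:,:,::-1])
E
```

```text
(no output)
```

View pics/s6.png

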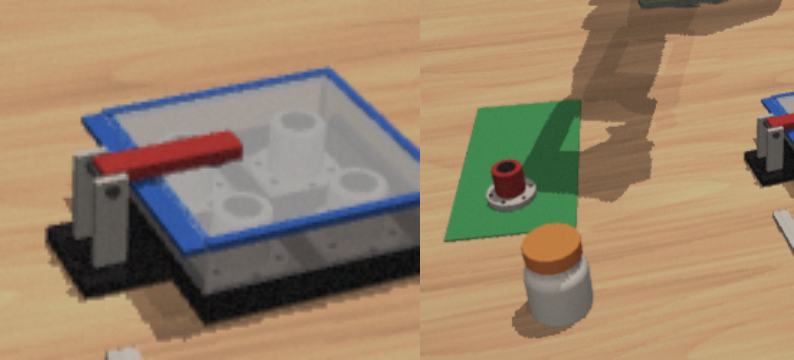

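The clamp lies level over the lip (from 95,165 to 240,148), the lid is shut, and the reject is still on the mat.

```bash
python3 -c "
from cell import order;print(order.hand_in())"
```

```text
the job is handed in; nothing more can be done
None
```

I put the plain flange upright in the empty pocket, closed the lid gently and then brought the clamp fully down on its lip. The reject stayed on its mat, the job was handed in after about 18 s on the robot's clock, and no verdict came back.

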